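# Sort bottles, slide mailers and a specimen pot into their places by the microscope

### The arm

A 6-joint arm with a two-finger parallel gripper is mounted at the origin on the work surface. World frame = base frame: x ahead of the robot, y to its left, z up, the work surface at z = 0. Lengths are in m, angles in rad, forces in N, time in s.
With the tool pointing down it reaches from about 0.375 to 0.975 m from the base axis. Payload 3.8 kg.
Tool frame: the origin (TCP) lies midway between the tips of the shut fingers; the grasp point (between the pads) lies arm.hold_point_z behind it (arm.hold_point_z is the distance from the TCP to the grasp point, in m); z points along the fingers, y is the direction in which the jaws open and shut (so a half turn about z gives the same grasp; the last joint's range is limited). The gripper opens to 88 mm and grips with 3 to 60 N. Pads are 18 mm wide; open, the fingers measure 123 mm over their backs; the gripper's body (75 mm by 187 mm) begins 45 mm behind the grasp point.
Start: joints at [1.108, 0.264, 1.604, -0, 1.274, -0.037], TCP at [0.279, 0.615, 0.239] pointing down, gripper open.
Joint ranges: [-2.63, 2.63], [-0.94, 2.18], [0.31, 2.57], [-1.31, 4.45], [0, 2.66], [-2.55, 2.55]. Speed limits (rad/s): [2.57, 2.57, 3.14, 3.14, 3.14, 3.14].

### API

Orientations are given as a rotation vector (axis times angle).
In Python, from plant import arm gives the robot as it stands.
- The arm moves only by the tool carry_out, never from a script. Its argument "deltas" is a list that holds one entry, the list of rows, each a list of 7 numbers: the shift along the tool's x, y, z in units of 30 mm (1.0 is 30 mm), then the turn, a rotation vector about the tool's x, y, z in rad, then the opening, from 0 (shut) to 1 (fully open). In form: [[[tx, ty, tz, rx, ry, rz, gripper], ...]]. A call has 1 to 5 rows; each row is the pose to reach, as a shift and turn from the pose commanded when the call began, along the tool's axes at that moment; what a row does not reach only later rows make up. A row lasts 1/10 s, in which the tool goes at most 50 mm and 8.59 degrees, less where a joint would pass 70% of its speed; a pose out of reach is approached as far as the arm can. A call with a gripper value outside its range is refused whole. The fingers move at their own pace and stop on an object; "squeeze" is the grip in N (left out, the last holds). Time passes only in rows, so rows that repeat a pose let the fingers close. It gives the time, the measured TCP pose, the force and the opening at its end, in the units of the state.
- arm.state(): the state, without advancing time (a new reading comes with each control period).
- arm.capture(name): name is "scene" or "top" or "wrist"; returns the picture (384x512x3 uint8, red, green, blue); there is no depth.
- arm.camera_model(name): a dict with "mtx" (3x3 intrinsics, pixels), "k1" (the pictures are not rectified: a ray, as slopes to the right and down, at radius r is drawn at 1 + k1 r^2 times it, then the intrinsics apply), "rvec" (rotation vector, rad) and "tvec" (3), from world to camera coordinates, as OpenCV has them. Camera axes: x right, y down, z forward; pixel columns grow to the right and rows downward; lengths in m; the calibration is good to about 2 mm. A picture is of the moment at which its call begins: read the wrist's pose just before it. camera_model takes no time and is no camera call; for the wrist camera it gives the pose at the moment of the call.
- arm.job_done(): hands the job in, once; it reports no verdict.
Trained networks look in the newest picture that a camera, given by its name, has taken for a name from the list of things; names that differ only in an ending like _2 or _b are one class to them, and where a whole thing is asked for, a point or a joint stands for the part that bears it (a point fixed in the world has none). Each returns a list of dicts, best first, with "conf" (0 to 1); they miss things now and then, are a little off and sometimes report something else, mostly with a low value. They report only what shows in the picture. A call takes as long as a camera call. They do not tell look-alikes from the thing itself.
- arm.cut_out(name, camera): "pixels" (384x512 bool, what is visible of it) and "centre" ([row, column] in pixels, amid what is visible of it).
The state is a dict: "t": time; "q": joint angles; "joint_velocities": joint speeds; "joint_efforts": joint torques, N m; "eef_pos": TCP position; "ee_rot": TCP orientation; "contact_force": force on the tool from outside, world axes, zero at the start; "moment": the same for the moment, N m; "grip_width": opening from 0.0 (shut) to 1.0 (fully open).
Only numpy, scipy, OpenCV 4.12 (cv2) and the standard library are available. Lean on these libraries where they do the work, as an engineer would, in place of code of your own. Each camera call takes 0.05 s, during which the arm holds its last target. There are 200 camera calls.

### The job

The screening session is over, so sort what is left on the bench back to where it belongs: stand the red-capped and the black-capped amber bottles upright in the two free pockets of the blue bottle rack, one in each, lay the blue and the green slide mailers flat and lengthwise in the white slide tray, one in each bay, and stand the orange-lidded specimen pot upright in the free pocket of the red pot carrier. Set each thing down gently rather than dropping it, and leave the green-capped bottle and the yellow-lidded pot standing where they are in the rack and the carrier.

Things in the scene. Friction and masses are not known exactly. Their poses are not given: they have to be found in the camera images.
- bottle_red_center (a point): 60 ml amber glass dropping bottle, round, 36 mm in diameter up to 60 mm above its base, then a shoulder, a red screw cap 25 mm in diameter (70 to 84 mm) and a short nozzle; 95 mm tall, about 90 g. Stands loose on the bench; belongs in the bottle rack. The point is the bottle's centre, on its axis, 47.5 mm above its base; z points up while it stands.
- bottle_black_center (a point): 60 ml amber glass dropping bottle, round, 36 mm in diameter up to 60 mm above its base, then a shoulder, a black screw cap 25 mm in diameter (70 to 84 mm) and a short nozzle; 95 mm tall, about 90 g. Stands loose on the bench; belongs in the bottle rack. The point is the bottle's centre, on its axis, 47.5 mm above its base; z points up while it stands.
- mailer_blue_center (a point): Plastic slide mailer (closed transport box for microscope slides), blue, with a pale window in its top through which a slide shows, lying flat: 82 mm long (its x), 34 mm wide (its y), 16 mm high (its z, up), about 45 g. The point is its centre, 8 mm above its underside.
- mailer_green_center (a point): Plastic slide mailer (closed transport box for microscope slides), green, with a pale window in its top through which a slide shows, lying flat: 82 mm long (its x), 34 mm wide (its y), 16 mm high (its z, up), about 45 g. The point is its centre, 8 mm above its underside.
- pot_orange_center (a point): Round white specimen pot with an orange ribbed screw lid, 74 mm tall; the body is 44 to 46 mm in diameter, the lid 51 mm (58 to 74 mm above the base); about 80 g. Stands loose on the bench; belongs in the pot carrier. The point is the pot's centre, on its axis, 37 mm above its base; z points up while it stands.
- bottle_rack: Blue plastic bottle rack, fixed to the bench: a row of three square pockets along its x axis, centred at x = -60, 0 and +60 mm, y = 0; each 56 by 56 mm inside, walls 4 mm thick, pocket floor 4 mm and rim 24 mm above the bench; 204 mm long with its end lugs, 64 mm wide. The middle pocket holds the green-capped bottle, the two end pockets are free. Its origin is the centre of its underside on the bench, z up.
- slide_tray: White shallow slide tray, fixed to the bench: two bays in a row along its x axis, centred at x = -48.5 and +48.5 mm, y = 0; each 94 mm (along x) by 86 mm (along y) inside, walls 3 mm thick, floor 3 mm and rim 10 mm above the bench; 197 by 92 mm outside. Both bays are empty. A mailer lies in it with its long side along the tray's x axis. Its origin is the centre of its underside on the bench, z up.
- pot_carrier: Red plastic specimen-pot carrier, fixed to the bench: two square pockets in a row along its x axis, centred at x = -35 and +35 mm, y = 0; each 66 by 66 mm inside, walls 4 mm thick, pocket floor 4 mm and rim 18 mm above the bench; 144 by 74 mm outside. The pocket at x = +35 mm (away from the robot) holds the yellow-lidded pot, the one at x = -35 mm is free. Its origin is the centre of its underside on the bench, z up.
- bottle_green_center (a point): 60 ml amber glass dropping bottle, round, 36 mm in diameter up to 60 mm above its base, then a shoulder, a green screw cap 25 mm in diameter (70 to 84 mm) and a short nozzle; 95 mm tall, about 90 g. Already stands in the middle pocket of the rack and stays there. The point is the bottle's centre, on its axis, 47.5 mm above its base; z points up while it stands.
- pot_yellow_center (a point): Round white specimen pot with a yellow ribbed screw lid, 74 mm tall; the body is 44 to 46 mm in diameter, the lid 51 mm (58 to 74 mm above the base); about 80 g. Already stands in the far pocket of the carrier and stays there. The point is the pot's centre, on its axis, 37 mm above its base; z points up while it stands.
Not all that is in view belongs to the job. There is more than one size of the part that bears mailer_green_center; the job needs the larger.

How it is judged:
By the outcome, as a careful person would: the job done as asked, in the order asked, and still so for the second after the job is handed in, with the robot touching nothing.
It also fails if it takes over 138 s, if anything falls off the work surface, if the arm or the gripper's body presses on something with over 40 N, if the wrist force passes 120 N, or if a joint passes its speed limit or range.

## Working session

There is one attempt and no reset: what is moved stays moved. The work goes in short steps, Python scripts to look and compute and a tool call to move; the robot and the scene stay as the last step left them, time stands still between calls to the robot, and variables do not carry over. Pictures are saved under pics/ and viewed, about 12 in all and at most 16, crops included, and the job is handed in when it is done.

Besides the shell and the picture viewer there is one more tool, called after "Call:" as name(argument=value, ...) on one line, values as JSON. carry_out: Moves the arm, as the interface text tells. Its arguments: {"type":"object","properties":{"deltas":{"type":"array"},"squeeze":{"type":"number"}},"required":["deltas"]}

```bash
ls; mkdir -p pics
python3 - <<'E'
from plant import arm
import cv2,numpy as np
print(arm.state(), arm.hold_point_z)
for n in("scene","top"):
    im=arm.capture(n); cv2.imwrite(f"pics/{n}0.png",im[:,:,::-1]); print(n,{k:np.round(v,3).tolist() for k,v in arm.camera_model(n).items()})
E
```

```text
pics
{'t': 0.0, 'q': array([ 1.10809624e+00,  2.64689256e-01,  1.60537584e+00, -1.31508290e-05,
        1.27369672e+00, -3.68833270e-02]), 'joint_velocities': array([-1.55732257e-03, -3.98715828e-04,  3.10123056e-04, -3.11719286e-05,
       -8.42744711e-04,  2.72808456e-05]), 'joint_efforts': array([ 3.61225757e-03, -5.02087355e+01, -3.56889975e+01,  7.31064496e-02,
        2.91962572e-02, -1.19680208e-04]), 'eef_pos': array([0.27849538, 0.61408693, 0.23743007]), 'ee_rot': array([-0.66371249, -3.07014443,  0.00330589]), 'contact_force': array([0.1591482 , 0.39909311, 0.40907288]), 'moment': array([ 0.00047129,  0.06449733, -0.02588818]), 'grip_width': 0.9991614863002926} 0.0187
scene {'mtx': [[370.155, 0.0, 256.35], [0.0, 370.155, 193.663], [0.0, 0.0, 1.0]], 'k1': -0.112, 'rvec': [2.023, 0.733, -0.373], 'tvec': [-0.408, -0.126, 1.365]}
top {'mtx': [[379.297, 0.0, 251.822], [0.0, 379.297, 191.481], [0.0, 0.0, 1.0]], 'k1': -0.076, 'rvec': [2.181, -2.135, 0.095], 'tvec': [-0.004, 0.515, 0.987]}
```

View pics/scene0.png

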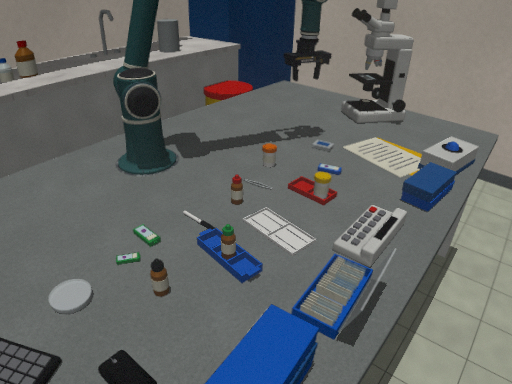

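View pics/top0.png

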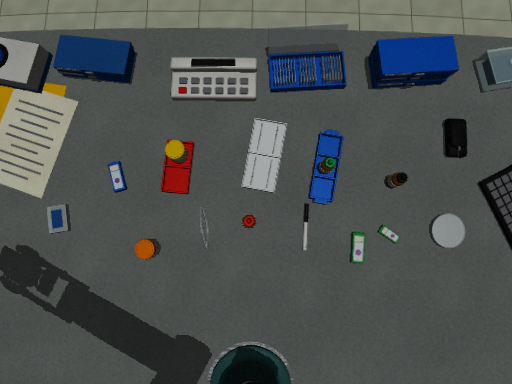

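The top view shows the loose items: red bottle (249,221), black bottle (397,180), orange pot (146,249) and blue mailer (117,176). The green mailers are at (358,247), larger, and (388,234), smaller. The fixtures are the rack at (326,166), the tray at (265,155) and the carrier at (178,167). At (58,218) there is a grey/blue box that could be taken for the blue mailer.

```bash
cat > h.py <<'E'
from plant import arm
import cv2,numpy as np
from scipy.spatial.transform import Rotation as R
def unproj(px,z,cam="top",cm=None):
    """pixels (u,v) -> world xyz on plane z"""
    c=cm or arm.camera_model(cam); k=np.asarray(c["mtx"],float)
    p=cv2.undistortPoints(np.asarray(px,float).reshape(-1,1,2),k,np.array([c["k1"],0,0,0.]))[:,0]
    Rm=R.from_rotvec(c["rvec"]).as_matrix(); o=-Rm.T@np.asarray(c["tvec"])
    d=np.c_[p,np.ones(len(p))]@Rm
    return o+d*((z-o[2])/d[:,2])[:,None]
def proj(P,cam="top",cm=None):
    c=cm or arm.camera_model(cam)
    return cv2.projectPoints(np.asarray(P,float).reshape(-1,1,3),np.asarray(c["rvec"],float),np.asarray(c["tvec"],float),np.asarray(c["mtx"],float),np.array([c["k1"],0,0,0.]))[0][:,0]
def delta(pos,yaw=None):
    """tool-frame shift (units) + turn to bring TCP to pos, tool down, jaw axis y at yaw(rad) mod pi"""
    s=arm.state(); T=R.from_rotvec(s["ee_rot"])
    sh=T.inv().apply(np.array(pos)-s["eef_pos"])/0.03
    y=T.as_matrix()[:,1]; cur=np.arctan2(y[1],y[0])
    if yaw is None: yaw=cur
    dy=(yaw-cur+np.pi/2)%np.pi-np.pi/2
    Y=cur+dy; ya=np.array([np.cos(Y),np.sin(Y),0]); za=np.array([0,0,-1.]); G=R.from_matrix(np.c_[np.cross(ya,za),ya,za])
    rv=(T.inv()*G).as_rotvec()
    print("shift",sh.round(3),"turn",rv.round(3),"q6",s["q"][5].round(2),"pos",s["eef_pos"].round(4),"yaw",round(cur,3),"t",round(s["t"],2),"g",round(s["grip_width"],3))
E
python3 - <<'E'
from h import *
im=arm.capture("top"); np.save("top.npy",im)
H=dict(bottle_red_center=.084,bottle_black_center=.084,mailer_blue_center=.016,mailer_green_center=.016,pot_orange_center=.074,bottle_rack=.024,slide_tray=.01,pot_carrier=.018,bottle_green_center=.084,pot_yellow_center=.074)
for n,z in H.items():
    for d in arm.cut_out(n,"top")[:3]:
        m=d["pixels"].astype(np.uint8); v,u=np.nonzero(m); 
        P=unproj(np.c_[u,v],z)[:,:2]; r=cv2.minAreaRect((P*1000).astype(np.float32))
        c=unproj([d["centre"][::-1]],z)[0,:2]
        print(n,round(d["conf"],2),"px",np.round(d["centre"]),"w",c.round(3),"rect",np.round(r[0],1),np.round(r[1],1),round(r[2],1))
E
python3 - <<'E'
import cv2
im=cv2.imread("pics/top0.png")
cv2.imwrite("pics/crop.png",cv2.resize(im[110:280,100:410],None,fx=2.5,fy=2.5,interpolation=cv2.INTER_CUBIC))
E
```

```text
bottle_red_center 0.43 px [222. 248.] w [0.432 0.014] rect [434.   12.3] [33.6 33.6] 46.3
bottle_black_center 0.49 px [175. 398.] w [ 0.558 -0.367] rect [ 547.3 -360.2] [35.1 57.6] 27.1
mailer_blue_center 0.56 px [177. 115.] w [0.548 0.386] rect [551.1 380. ] [85.8 39. ] 17.2
mailer_green_center 0.92 px [245. 356.] w [ 0.379 -0.274] rect [ 372.5 -277.7] [34.9 80.8] 86.9
mailer_green_center 0.69 px [232. 387.] w [ 0.414 -0.358] rect [ 410.7 -362.5] [55.  24.9] 57.3
pot_orange_center 0.64 px [251. 147.] w [0.353 0.268] rect [358.4 270.3] [48.  64.8] 1.8
bottle_rack 0.58 px [173. 330.] w [ 0.57  -0.204] rect [ 590.5 -192.4] [ 72.8 207.2] 79.5
slide_tray 0.66 px [155. 265.] w [ 0.618 -0.027] rect [620.7 -23.2] [ 92.  196.3] 80.9
pot_carrier 0.92 px [173. 179.] w [0.562 0.207] rect [581.5 212.9] [ 78.7 151.2] 84.4
bottle_green_center 0.74 px [165. 328.] w [ 0.58  -0.185] rect [ 578.9 -182.7] [39.  38.3] 0.1
pot_yellow_center 0.66 px [152. 174.] w [0.609 0.21 ] rect [613.9 202.6] [67.2 50.5] 61.5
```

View pics/crop.png

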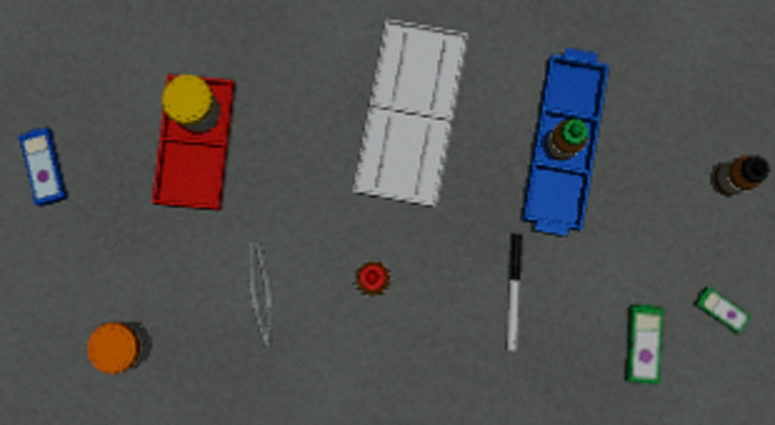

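```bash
cat > fit.py <<'E'
from h import *
from scipy.optimize import minimize
im=np.load("top.npy"); hsv=cv2.cvtColor(im,cv2.COLOR_RGB2HSV); cm=arm.camera_model("top"); S=4
def colour(lo,hi,c,rad):
    m=cv2.inRange(hsv,np.array(lo),np.array(hi)); k=np.zeros_like(m); cv2.circle(k,c,rad,255,-1); return m&k
def fill(m,pts3):
    return cv2.fillConvexPoly(m,cv2.convexHull(np.round(((proj(pts3,cm=cm)+.5)*S-.5)*16).astype(np.int32)),1,shift=4)
def box(p,lx,ly,z0,z1):
    c,s=np.cos(p[2]),np.sin(p[2]); q=np.array([[a*lx/2,b*ly/2] for a in(-1,1) for b in(-1,1)])@np.array([[c,s],[-s,c]])+p[:2]
    return np.vstack([np.c_[q,np.full(4,z)] for z in(z0,z1)])
def cyl(p,r,z0,z1):
    a=np.linspace(0,6.283,40); q=np.c_[p[0]+r*np.cos(a),p[1]+r*np.sin(a)]
    return np.vstack([np.c_[q,np.full(40,z)] for z in(z0,z1)])
def fit(name,m,model,p0,hull=True):
    if hull:
        v,u=np.nonzero(m); m=cv2.fillConvexPoly(np.zeros_like(m),cv2.convexHull(np.c_[u,v].astype(np.int32)),1)
    M=cv2.resize((m>0).astype(np.uint8),None,fx=S,fy=S,interpolation=cv2.INTER_NEAREST)
    def f(p):
        A=np.zeros_like(M)
        for g in model(p): fill(A,g)
        return 1-(A&M).sum()/(A|M).sum()
    st=np.array([.008,.008,.08][:len(p0)]); s0=np.vstack([p0]+[np.array(p0)+st*np.eye(len(p0))[i] for i in range(len(p0))])
    r=minimize(f,p0,method="Nelder-Mead",options=dict(initial_simplex=s0,xatol=1e-4,fatol=1e-4,maxiter=150))
    print(name,r.x.round(4),"IoU",round(1-r.fun,3),"px",int((m>0).sum()))
if __name__=="__main__":
    B=((100,90,50),(130,255,255)); Rd=((0,150,60),(8,255,255))
    fit("rack",colour(*B,(326,166),50),lambda p:[box(p,.184,.064,0,.024),box(p,.204,.024,0,.012)],[.585,-.19,-.17])
    fit("rack_lug2",colour(*B,(326,166),50),lambda p:[box(p,.184,.064,0,.024),box(p,.204,.03,0,.004)],[.585,-.19,-.17])
    fit("carrier",colour(*Rd,(178,167),40),lambda p:[box(p,.144,.074,0,.018)],[.578,.211,-.1])
    fit("tray",colour((0,0,150),(179,60,255),(265,155),48),lambda p:[box(p,.197,.092,0,.010)],[.62,-.023,-.16])
    fit("mailblue",colour((0,0,110),(179,255,255),(117,176),22)|colour(*B,(117,176),22),lambda p:[box(p,.082,.034,0,.016)],[.551,.38,.25])
    fit("mailgreen",colour((0,0,110),(179,255,255),(358,247),20)|colour((40,90,50),(85,255,255),(358,247),20),lambda p:[box(p,.082,.034,0,.016)],[.372,-.278,-.05])
    fit("redcap",colour(*Rd,(249,221),12),lambda p:[cyl(p,.0125,.07,.084)],[.432,.014])
    fit("orange",colour((5,150,80),(18,255,255),(146,249),20),lambda p:[cyl(p,.0255,.058,.074)],[.353,.268])
    fit("yellow",colour((19,120,80),(35,255,255),(175,150),20),lambda p:[cyl(p,.0255,.058,.074)],[.60,.208])
    fit("greencap",colour((40,90,30),(85,255,255),(329,163),12),lambda p:[cyl(p,.0125,.07,.084)],[.58,-.186])
    mk=next(d["pixels"] for d in arm.cut_out("bottle_black_center","top")).astype(np.uint8)
    fit("black",mk,lambda p:[cyl(p,.018,0,.06),np.vstack([cyl(p,.018,.059,.06),cyl(p,.0125,.07,.084),cyl(p,.006,.084,.095)])],[.547,-.36])
E
python3 fit.py
```

```text
rack [ 0.5907 -0.1946 -0.162 ] IoU 0.947 px 1815
rack_lug2 [ 0.5908 -0.1946 -0.1633] IoU 0.947 px 1815
carrier [ 0.5822  0.2154 -0.0759] IoU 0.967 px 1457
tray [ 0.6206 -0.0254 -0.1704] IoU 0.947 px 2269
mailblue [0.552  0.3852 0.298 ] IoU 0.934 px 414
mailgreen [ 0.3715 -0.281  -0.0705] IoU 0.935 px 430
redcap [0.4354 0.0127] IoU 0.867 px 95
orange [0.3575 0.2777] IoU 0.923 px 332
yellow [0.6182 0.2116] IoU 0.907 px 309
greencap [ 0.5886 -0.1914] IoU 0.874 px 92
black [ 0.5542 -0.3768] IoU 0.931 px 271
```

```bash
python3 -c "
from h import *
delta([.4354,.0127,.14],1.409)"
```

```text
shift [-13.043 -16.12    3.291] turn [ 0.     0.    -0.264] q6 -0.04 pos [0.2788 0.6147 0.2388] yaw 1.145 t 0.7 g 0.998
```

Call:
carry_out(deltas=[[[-13.04,-16.12,3.29,0,0,-0.264,1],[-13.04,-16.12,3.29,0,0,-0.264,1],[-13.04,-16.12,3.29,0,0,-0.264,1],[-13.04,-16.12,3.29,0,0,-0.264,1],[-13.04,-16.12,3.29,0,0,-0.264,1]]])

```text
t: 1.2
eef_pos: [0.3411, 0.374, 0.1994]
ee_rot: [0.253, 3.131, 0.001]
contact_force: [1.1, -0.2, 0.5]
grip_width: 0.997
```

```bash
python3 -c "
from h import *
delta([.4354,.0127,.14],1.409)"
```

```text
shift [ -5.033 -11.386   1.978] turn [0.    0.001 0.001] q6 -0.63 pos [0.3411 0.374  0.1994] yaw 1.41 t 1.2 g 0.997
```

Call:
carry_out(deltas=[[[-5.03,-11.39,1.98,0,0,0,1],[-5.03,-11.39,1.98,0,0,0,1],[-5.03,-11.39,1.98,0,0,0,1],[-5.03,-11.39,1.98,0,0,0,1],[-5.03,-11.39,1.98,0,0,0,1]]])

```text
t: 1.7
eef_pos: [0.4033, 0.135, 0.1605]
ee_rot: [0.253, 3.13, 0.001]
contact_force: [-0.1, -0.0, 0.7]
grip_width: 1.001
```

```bash
python3 -c "
from h import *
delta([.4354,.0127,.14],1.409)"
```

```text
shift [-1.709 -3.853  0.685] turn [0.001 0.002 0.   ] q6 -1.14 pos [0.4033 0.135  0.1605] yaw 1.409 t 1.7 g 1.001
```

Call:
carry_out(deltas=[[[-1.71,-3.85,0.68,0,0,0,0.8],[-1.71,-3.85,0.68,0,0,0,0.8],[-1.71,-3.85,0.68,0,0,0,0.8],[-1.71,-3.85,0.68,0,0,0,0.8]]])

```text
t: 2.1
eef_pos: [0.4354, 0.0117, 0.1396]
ee_rot: [-0.261, -3.131, 0.001]
contact_force: [0.4, -0.5, 0.1]
grip_width: 0.799
```

Run:
```python
from h import *
delta([.4354,.0127,.0355],1.409)
s=arm.state(); cm=arm.camera_model("wrist"); im=arm.capture("wrist"); cv2.imwrite("pics/w1.png",im[:,:,::-1].copy())
print(proj([[.4354,.0127,.084],[.4354,.0127,.0]],cm=cm))
for d in arm.cut_out("bottle_red_center","wrist")[:2]: print(d["conf"],d["centre"])
```

```text
shift [0.005 0.036 3.471] turn [-0.001  0.    -0.005] q6 -1.43 pos [0.4354 0.0117 0.1396] yaw 1.404 t 2.1 g 0.799
[[260.18928671 217.03344221]
 [259.77288618 185.88470936]]
0.55 [199.1, 259.5]
```

View pics/w1.png

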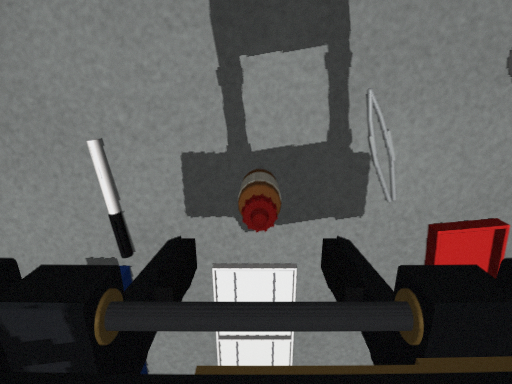

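The wrist view shows the red cap at (260,213), against a predicted (260,217). It sits centred between the fingers, so I'm descending.

Call:
carry_out(deltas=[[[0,0.03,1.7,0,0,0,0.8],[0,0.03,3,0,0,0,0.8],[0,0.03,3.47,0,0,0,0.8],[0,0.03,3.47,0,0,0,0.8],[0,0.03,3.47,0,0,0,0.2]]], squeeze=15)

```text
t: 2.7
eef_pos: [0.4355, 0.0166, 0.0363]
ee_rot: [0.251, 3.131, 0.0]
contact_force: [-0.1, -0.3, -0.3]
grip_width: 0.732
```

Call:
carry_out(deltas=[[[0,0,0,0,0,0,0.2],[0,0,0,0,0,0,0.2],[0,0,0,0,0,0,0.2],[0,0,0,0,0,0,0.2]]])

```text
t: 3.1
eef_pos: [0.4359, 0.0153, 0.0367]
ee_rot: [0.254, 3.129, 0.0]
contact_force: [-0.0, -0.6, 3.3]
grip_width: 0.402
```

Call:
carry_out(deltas=[[[0,0,-0.5,0,0,0,0.2],[0,0,-2,0,0,0,0.2],[0,0,-4,0,0,0,0.2],[0,0,-4,0,0,0,0.2]]])

```text
t: 3.5
eef_pos: [0.4391, 0.0153, 0.1617]
ee_rot: [0.254, 3.121, 0.001]
contact_force: [0.8, -0.5, -1.2]
grip_width: 0.406
```

```bash
python3 -c "
from h import *
delta([.5315,-.1849,.155],1.409)"
```

```text
shift [-4.114 -6.088  0.258] turn [ 0.002  0.01  -0.   ] q6 -1.43 pos [0.4391 0.0153 0.1617] yaw 1.409 t 3.5 g 0.406
```

Call:
carry_out(deltas=[[[-0.8,-1.2,0,0,0,0,0.2],[-1.6,-2.4,0,0,0,0,0.2],[-2.5,-3.7,0,0,0,0,0.2],[-3.4,-5.1,0,0,0,0,0.2],[-4.1,-6.1,0,0,0,0,0.2]]])

```text
t: 4.0
eef_pos: [0.5273, -0.1876, 0.1549]
ee_rot: [-0.256, -3.131, 0.0]
contact_force: [1.0, 0.8, -1.5]
grip_width: 0.402
```

Call:
carry_out(deltas=[[[0,0,0,0,0,0,0.2],[0,0,0,0,0,0,0.2],[0,0,0,0,0,0,0.2]]])

```text
t: 4.3
eef_pos: [0.5259, -0.184, 0.1547]
ee_rot: [-0.254, -3.129, -0.002]
contact_force: [-0.3, 0.3, -1.0]
grip_width: 0.404
```

Run:
```python
from h import *
delta([.5315,-.1849,.0405],1.409)
im=arm.capture("top");np.save("t2.npy",im)
cm=arm.camera_model("wrist"); iw=arm.capture("wrist")
cv2.imwrite("pics/p2.png",np.hstack([cv2.resize(im[100:260,220:400],(540,480)),cv2.resize(iw[:,200:320],(150,480))])[:,:,::-1].copy())
```

```text
shift [-0.198 -0.004  3.806] turn [ 0.001 -0.002  0.   ] q6 -1.79 pos [ 0.5259 -0.184   0.1547] yaw 1.409 t 4.3 g 0.404
```

View pics/p2.png

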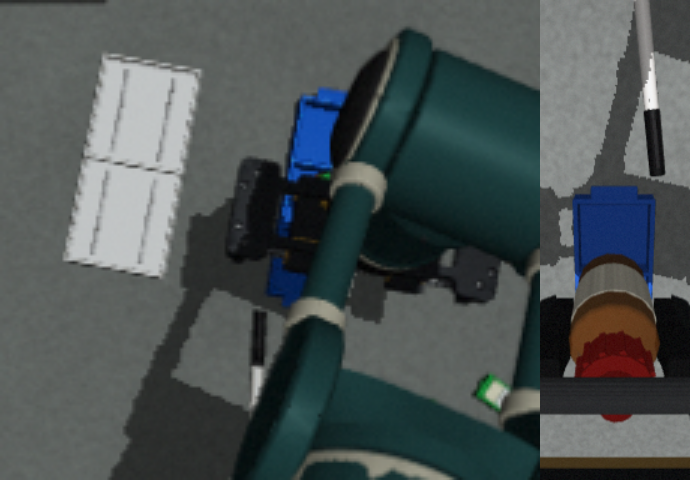

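The red bottle hangs upright over the near pocket. The top view is hidden by the arm, but the wrist view shows the pocket under the bottle.

Call:
carry_out(deltas=[[[-0.19,0,0.8,0,0,0,0.2],[-0.19,0,1.8,0,0,0,0.2],[-0.19,0,2.8,0,0,0,0.2],[-0.19,0,3.5,0,0,0,0.2],[-0.19,0,3.7,0,0,0,0.2]]])

```text
t: 4.9
eef_pos: [0.5302, -0.1838, 0.0421]
ee_rot: [-0.251, -3.127, -0.003]
contact_force: [-0.3, -0.0, -1.2]
grip_width: 0.401
```

Call:
carry_out(deltas=[[[0,0,0.05,0,0,0,0.2],[0,0,0.07,0,0,0,0.2],[0,0,0.07,0,0,0,0.2]]])

```text
t: 5.2
eef_pos: [0.5339, -0.1862, 0.0443]
ee_rot: [0.253, 3.129, -0.001]
contact_force: [0.7, 0.5, -1.3]
grip_width: 0.401
```

Run:
```python
from h import *
P=[]
for i in range(6):
    arm.capture("top"); s=arm.state(); P.append(np.r_[s["eef_pos"]*1000,s["contact_force"]])
print(np.round(P,1))
```

```text
[[ 5.339e+02 -1.863e+02  4.420e+01  0.000e+00 -2.000e-01 -1.200e+00]
 [ 5.338e+02 -1.863e+02  4.410e+01 -1.000e-01 -4.000e-01 -1.000e+00]
 [ 5.336e+02 -1.863e+02  4.390e+01  4.000e-01 -0.000e+00 -4.000e-01]
 [ 5.334e+02 -1.862e+02  4.370e+01  1.000e-01  1.000e-01 -1.400e+00]
 [ 5.332e+02 -1.862e+02  4.340e+01  4.000e-01  5.000e-01 -5.000e-01]
 [ 5.330e+02 -1.861e+02  4.320e+01  8.000e-01  1.000e-01 -4.000e-01]]
```

Call:
carry_out(deltas=[[[0,0,0.02,0,0,0,0.2],[0,0,0.04,0,0,0,0.2],[0,0,0.06,0,0,0,0.2],[0,0,0.06,0,0,0,0.2],[0,0,0.06,0,0,0,0.2]]])

```text
t: 6.0
eef_pos: [0.5327, -0.1859, 0.0408]
ee_rot: [-0.254, -3.131, -0.0]
contact_force: [-0.5, 0.1, -1.1]
grip_width: 0.401
```

Call:
carry_out(deltas=[[[0,0,0,0,0,0,0.2],[0,0,0,0,0,0,0.2],[0,0,0,0,0,0,0.2]]])

```text
t: 6.3
eef_pos: [0.5327, -0.1859, 0.0409]
ee_rot: [-0.254, -3.131, 0.0]
contact_force: [0.4, -0.7, -0.7]
grip_width: 0.406
```

Call:
carry_out(deltas=[[[0,0,0.03,0,0,0,0.2],[0,0,0.06,0,0,0,0.2],[0,0,0.06,0,0,0,0.2],[0,0,0.06,0,0,0,0.2]]])

```text
t: 6.7
eef_pos: [0.5334, -0.1863, 0.0406]
ee_rot: [0.254, 3.13, -0.001]
contact_force: [-2.2, -0.6, 7.7]
grip_width: 0.401
```

Call:
carry_out(deltas=[[[0,0,0.02,0,0,0,0.2],[0,0,0.04,0,0,0,0.2],[0,0,0.04,0,0,0,0.2],[0,0,0.04,0,0,0,0.2]]])

```text
t: 7.1
eef_pos: [0.5337, -0.1866, 0.0404]
ee_rot: [0.253, 3.13, -0.002]
contact_force: [-4.3, -0.0, 13.3]
grip_width: 0.401
```

Call:
carry_out(deltas=[[[0,0,-0.04,0,0,0,0.4],[0,0,-0.06,0,0,0,0.45],[0,0,-0.06,0,0,0,0.6],[0,0,-0.06,0,0,0,0.7],[0,0,-0.06,0,0,0,0.7]]])

```text
t: 7.6
eef_pos: [0.5325, -0.1858, 0.0393]
ee_rot: [-0.254, -3.131, -0.0]
contact_force: [-0.4, -0.8, -0.2]
grip_width: 0.689
```

Call:
carry_out(deltas=[[[0,0,-0.5,0,0,0,0.7],[0,0,-1.5,0,0,0,0.7],[0,0,-2.8,0,0,0,0.7],[0,0,-4,0,0,0,0.7],[0,0,-4,0,0,0,0.7]]])

```text
t: 8.1
eef_pos: [0.5369, -0.1876, 0.1673]
ee_rot: [0.253, 3.12, -0.006]
contact_force: [0.7, -1.2, 0.4]
grip_width: 0.702
```

```bash
python3 -c "
from h import *
delta([.5542,-.3768,.14],1.409)"
```

```text
shift [-1.572 -6.13   0.945] turn [-0.003  0.012  0.   ] q6 -1.79 pos [ 0.5369 -0.1876  0.1673] yaw 1.409 t 8.1 g 0.702
```

Call:
carry_out(deltas=[[[-0.4,-1.2,0,0,0,0,0.8],[-0.8,-2.6,0,0,0,0,0.8],[-1.2,-4.1,0.3,0,0,0,0.8],[-1.6,-5.5,0.6,0,0,0,0.8],[-1.73,-6.15,0.67,0,0,0,0.8]]])

```text
t: 8.6
eef_pos: [0.5535, -0.3793, 0.1382]
ee_rot: [-0.257, -3.13, -0.0]
contact_force: [-0.7, 0.0, -0.2]
grip_width: 0.796
```

Call:
carry_out(deltas=[[[0,0,0,0,0,0,0.8],[0,0,0,0,0,0,0.8],[0,0,0,0,0,0,0.8],[0,0,0,0,0,0,0.8],[0,0,0,0,0,0,0.8]]])

```text
t: 9.1
eef_pos: [0.5545, -0.3752, 0.1401]
ee_rot: [0.251, 3.131, -0.0]
contact_force: [0.7, 0.2, -0.1]
grip_width: 0.802
```

Run:
```python
from h import *
arm.capture("top")
cm=arm.camera_model("wrist"); im=arm.capture("wrist"); cv2.imwrite("pics/w2.png",im[:,:,::-1].copy())
delta([.5542,-.3768,.0365],1.409)
print(proj([[.5542,-.3768,.084],[.5542,-.3768,.06]],cm=cm))
for d in arm.cut_out("bottle_black_center","wrist")[:2]: print(d["conf"],d["centre"])
```

```text
shift [ 0.004 -0.042  3.45 ] turn [-0.     0.     0.001] q6 -2.04 pos [ 0.5545 -0.3755  0.14  ] yaw 1.41 t 9.2 g 0.804
[[256.75509034 216.87348125]
 [256.91647522 205.87084681]]
0.71 [201.3, 256.6]
```

View pics/w2.png

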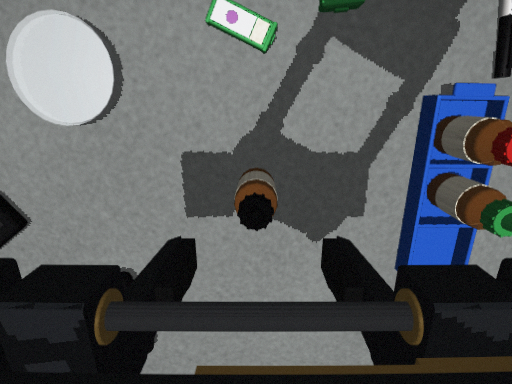

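The black cap is at (256,210), centred between the fingers. The red bottle stands in the rack's near pocket, at the right of the picture around (470,138).

Call:
carry_out(deltas=[[[0,-0.04,1.2,0,0,0,0.8],[0,-0.04,2.4,0,0,0,0.8],[0,-0.04,3.3,0,0,0,0.8],[0,-0.04,3.45,0,0,0,0.8],[0,-0.04,3.45,0,0,0,0.2]]])

```text
t: 9.75
eef_pos: [0.5533, -0.377, 0.0352]
ee_rot: [-0.254, -3.129, -0.002]
contact_force: [0.1, -0.5, 0.1]
grip_width: 0.737
```

Call:
carry_out(deltas=[[[0,0,0,0,0,0,0.2],[0,0,0,0,0,0,0.2],[0,0,0,0,0,0,0.2],[0,0,0,0,0,0,0.2],[0,0,0,0,0,0,0.2]]])

```text
t: 10.25
eef_pos: [0.555, -0.3781, 0.0377]
ee_rot: [0.254, 3.129, -0.002]
contact_force: [0.7, 0.7, 5.5]
grip_width: 0.402
```

Call:
carry_out(deltas=[[[0,0,-0.5,0,0,0,0.2],[0,0,-1.8,0,0,0,0.2],[0,0,-3,0,0,0,0.2],[0,0,-4,0,0,0,0.2]]])

```text
t: 10.65
eef_pos: [0.5541, -0.3777, 0.1586]
ee_rot: [0.254, 3.131, -0.001]
contact_force: [0.6, 0.1, -0.9]
grip_width: 0.404
```

Call:
carry_out(deltas=[[[0,0,0,0,0,0,0.2],[0,0,0,0,0,0,0.2],[0,0,0,0,0,0,0.2]]])

```text
t: 10.95
eef_pos: [0.5528, -0.3767, 0.1541]
ee_rot: [-0.254, -3.128, -0.003]
contact_force: [0.4, 0.1, -0.8]
grip_width: 0.408
```

```bash
python3 -c "
from h import *
delta([.6499,-.2043,.155],1.409)"
```

```text
shift [-2.27   6.193 -0.028] turn [ 0.002 -0.003 -0.   ] q6 -2.04 pos [ 0.5528 -0.3767  0.1541] yaw 1.409 t 10.95 g 0.408
```

Call:
carry_out(deltas=[[[-0.4,1.1,0,0,0,0,0.2],[-0.9,2.5,0,0,0,0,0.2],[-1.4,3.9,0,0,0,0,0.2],[-1.9,5.3,0,0,0,0,0.2],[-2.24,6.19,0,0,0,0,0.2]]])

```text
t: 11.45
eef_pos: [0.6497, -0.2017, 0.1531]
ee_rot: [-0.251, -3.127, -0.003]
contact_force: [-0.1, 0.0, -1.8]
grip_width: 0.401
```

Call:
carry_out(deltas=[[[0,0,0,0,0,0,0.2],[0,0,0,0,0,0,0.2],[0,0,0,0,0,0,0.2],[0,0,0,0,0,0,0.2],[0,0,0,0,0,0,0.2]]])

```text
t: 11.95
eef_pos: [0.6496, -0.2063, 0.1559]
ee_rot: [-0.257, -3.131, 0.0]
contact_force: [0.1, 0.4, -0.8]
grip_width: 0.403
```

Run:
```python
from h import *
im=arm.capture("scene"); cv2.imwrite("pics/s3.png",cv2.resize(im[170:300,160:300],(700,600))[:,:,::-1].copy())
arm.capture("scene"); delta([.6499,-.2043,.0415],1.409)
```

```text
shift [0.008 0.058 3.82 ] turn [-0.     0.    -0.001] q6 -1.75 pos [ 0.6499 -0.206   0.1561] yaw 1.408 t 12.05 g 0.403
```

View pics/s3.png

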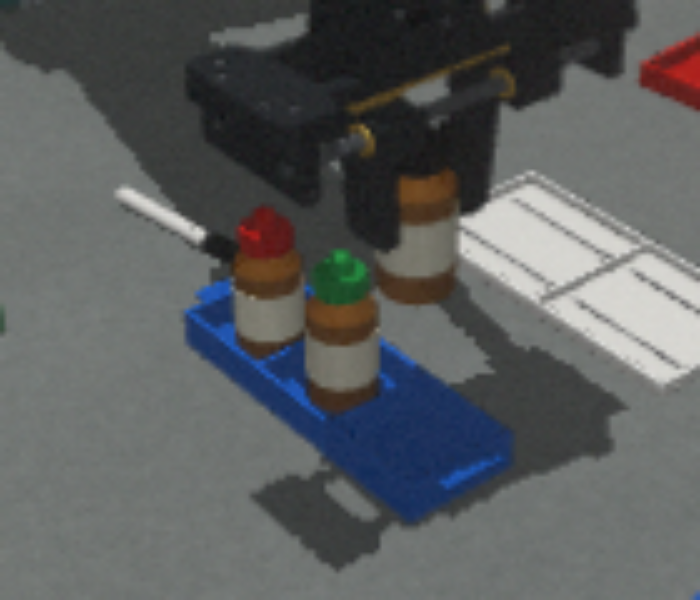

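The scene crop shows the red and green bottles upright in the near and middle pockets, and the black bottle held above. Lowering it now.

Call:
carry_out(deltas=[[[0,0.04,0.8,0,0,0,0.2],[0,0.04,1.8,0,0,0,0.2],[0,0.04,2.8,0,0,0,0.2],[0,0.04,3.5,0,0,0,0.2],[0,0.04,3.7,0,0,0,0.2]]])

```text
t: 12.55
eef_pos: [0.648, -0.2035, 0.0418]
ee_rot: [-0.254, -3.126, -0.002]
contact_force: [-0.3, 0.1, 0.5]
grip_width: 0.402
```

Call:
carry_out(deltas=[[[0,0,0,0,0,0,0.2],[0,0,0,0,0,0,0.2],[0,0,0,0,0,0,0.2],[0,0,0,0,0,0,0.2],[0,0,0,0,0,0,0.2]]])

```text
t: 13.05
eef_pos: [0.6511, -0.2041, 0.0462]
ee_rot: [0.254, 3.13, -0.001]
contact_force: [0.8, 0.4, -1.8]
grip_width: 0.404
```

Call:
carry_out(deltas=[[[0,0,0.04,0,0,0,0.2],[0,0,0.08,0,0,0,0.2],[0,0,0.1,0,0,0,0.2],[0,0,0.1,0,0,0,0.2],[0,0,0.1,0,0,0,0.2]]])

```text
t: 13.55
eef_pos: [0.6504, -0.2039, 0.0419]
ee_rot: [-0.254, -3.131, -0.0]
contact_force: [-0.1, -0.3, -1.3]
grip_width: 0.404
```

Call:
carry_out(deltas=[[[0,0,0.03,0,0,0,0.2],[0,0,0.05,0,0,0,0.2],[0,0,0.05,0,0,0,0.2],[0,0,0.05,0,0,0,0.2],[0,0,0.05,0,0,0,0.2]]])

```text
t: 14.05
eef_pos: [0.6508, -0.204, 0.0418]
ee_rot: [0.254, 3.131, -0.0]
contact_force: [-2.4, 0.9, 5.4]
grip_width: 0.404
```

Call:
carry_out(deltas=[[[0,0,0.02,0,0,0,0.2],[0,0,0.04,0,0,0,0.2],[0,0,0.04,0,0,0,0.2],[0,0,0.04,0,0,0,0.2],[0,0,0.04,0,0,0,0.2]]])

```text
t: 14.55
eef_pos: [0.6511, -0.2041, 0.0418]
ee_rot: [0.254, 3.13, -0.001]
contact_force: [-4.2, 1.5, 10.5]
grip_width: 0.399
```

Call:
carry_out(deltas=[[[0,0,-0.04,0,0,0,0.4],[0,0,-0.06,0,0,0,0.45],[0,0,-0.06,0,0,0,0.6],[0,0,-0.06,0,0,0,0.7],[0,0,-0.06,0,0,0,0.7]]])

```text
t: 15.05
eef_pos: [0.6502, -0.2039, 0.0407]
ee_rot: [-0.254, -3.131, -0.0]
contact_force: [-0.0, -0.3, -0.5]
grip_width: 0.692
```

Call:
carry_out(deltas=[[[0,0,-0.5,0,0,0,0.7],[0,0,-1.5,0,0,0,0.7],[0,0,-2.8,0,0,0,0.7],[0,0,-3.8,0,0,0,0.7],[0,0,-3.8,0,0,0,0.7]]])

```text
t: 15.55
eef_pos: [0.6544, -0.2053, 0.163]
ee_rot: [0.253, 3.12, -0.005]
contact_force: [0.2, 0.1, 0.6]
grip_width: 0.702
```

```bash
python3 -c "
from h import *
delta([.552,.3852,.12],1.869)"
```

```text
shift [ 6.556 18.881  1.316] turn [-0.005  0.011 -0.46 ] q6 -1.75 pos [ 0.6544 -0.2053  0.163 ] yaw 1.409 t 15.55 g 0.702
```

Call:
carry_out(deltas=[[[0.5,1.4,0,0,0,-0.1,0.7],[1.0,2.9,0,0,0,-0.2,0.7],[1.5,4.4,0,0,0,-0.3,0.7],[2.0,5.9,0,0,0,-0.4,0.7],[2.6,7.4,0,0,0,-0.46,0.7]]])

```text
t: 16.05
eef_pos: [0.6084, 0.0293, 0.1547]
ee_rot: [0.471, -3.106, -0.0]
contact_force: [0.3, -0.3, 0.0]
grip_width: 0.698
```

```bash
python3 -c "
from h import *
delta([.552,.3852,.12],1.869)"
```

```text
shift [-1.721 11.886  1.16 ] turn [ 0.    -0.     0.003] q6 -1.86 pos [0.6084 0.0293 0.1547] yaw 1.872 t 16.05 g 0.698
```

Call:
carry_out(deltas=[[[-0.2,1.5,0,0,0,0,0.7],[-0.45,3.1,0,0,0,0,0.7],[-0.7,4.7,0,0,0,0,0.7],[-0.9,6.3,0,0,0,0,0.7],[-1.15,7.9,0,0,0,0,0.7]]])

```text
t: 16.55
eef_pos: [0.5714, 0.266, 0.1547]
ee_rot: [0.467, -3.106, 0.0]
contact_force: [0.1, 0.9, -0.7]
grip_width: 0.698
```

Call:
carry_out(deltas=[[[-0.2,1.4,0.2,0,0,0,0.7],[-0.4,2.8,0.6,0,0,0,0.7],[-0.57,3.99,1.1,0,0,0,0.7],[-0.57,3.99,1.16,0,0,0,0.7],[-0.57,3.99,1.16,0,0,0,0.7]]])

```text
t: 17.05
eef_pos: [0.5525, 0.3838, 0.1188]
ee_rot: [0.469, -3.104, 0.003]
contact_force: [1.5, -0.1, 0.2]
grip_width: 0.701
```

Call:
carry_out(deltas=[[[0,0,0,0,0,0,0.7],[0,0,0,0,0,0,0.7],[0,0,0,0,0,0,0.7]]])

```text
t: 17.35
eef_pos: [0.5546, 0.3828, 0.1212]
ee_rot: [-0.464, 3.106, 0.0]
contact_force: [-0.0, -0.2, -0.1]
grip_width: 0.7
```

```bash
cat > mw.py <<'E'
from h import *
import sys
def look(name,x,y,yaw,tag):
    """wrist picture with expected mailer outline drawn"""
    arm.capture("scene"); cm=arm.camera_model("wrist"); im=arm.capture("wrist").copy()
    c,s=np.cos(yaw),np.sin(yaw); q=np.array([[1,1],[1,-1],[-1,-1],[-1,1]])*[.041,.017]@np.array([[c,s],[-s,c]])+[x,y]
    for d in arm.cut_out(name,"wrist")[:2]:
        v,u=np.nonzero(d["pixels"]); r=cv2.minAreaRect((unproj(np.c_[u,v],.016,cm=cm)[:,:2]*1000).astype(np.float32))
        print("net",round(d["conf"],2),np.round(r[0],1),np.round(r[1],1),round(r[2],1))
    cv2.polylines(im,[np.round(proj(np.c_[q,[.016]*4],cm=cm)).astype(np.int32)],True,(255,0,255),1)
    cv2.imwrite(f"pics/{tag}.png",im[:,:,::-1].copy()); delta([x,y,.02],yaw+np.pi/2)
E
python3 -c "
from mw import *
look('mailer_blue_center',.552,.3852,.298,'w4')"
```

```text
net 0.61 [549.5 382.1] [82.2 33.9] 16.8
shift [0.056 0.086 3.364] turn [ 0.     0.001 -0.001] q6 -1.3 pos [0.5543 0.3832 0.1209] yaw 1.868 t 17.5 g 0.697
```

View pics/w4.png

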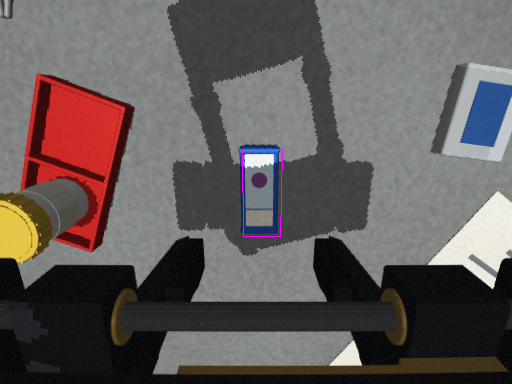

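The blue mailer is at about (260,192) and the grey/blue case at (480,112) is a decoy. The network's rectangle measures 82×34 mm, so I'm using its position.

Call:
carry_out(deltas=[[[0.16,0.01,1.0,0,0,0,0.7],[0.16,0.01,2.2,0,0,0,0.7],[0.16,0.01,3.2,0,0,0,0.7],[0.16,0.01,3.5,0,0,0,0.7],[0.16,0.01,3.6,0,0,0,0.7]]])

```text
t: 18.0
eef_pos: [0.5483, 0.382, 0.0111]
ee_rot: [0.466, -3.104, 0.002]
contact_force: [0.1, -0.1, -1.1]
grip_width: 0.701
```

Call:
carry_out(deltas=[[[0,0,0.05,0,0,0,0.7],[0,0,0.1,0,0,0,0.7],[0,0,0.15,0,0,0,0.7],[0,0,0.15,0,0,0,0.7],[0,0,0.15,0,0,0,0.7]]])

```text
t: 18.5
eef_pos: [0.5494, 0.383, 0.0086]
ee_rot: [-0.467, 3.106, 0.001]
contact_force: [-1.1, 0.1, -0.7]
grip_width: 0.699
```

Call:
carry_out(deltas=[[[0,0,0.02,0,0,0,0.7],[0,0,0.04,0,0,0,0.7],[0,0,0.04,0,0,0,0.7]]])

```text
t: 18.8
eef_pos: [0.549, 0.3827, 0.0065]
ee_rot: [0.467, -3.107, 0.0]
contact_force: [-0.9, -0.1, -0.5]
grip_width: 0.7
```

Call:
carry_out(deltas=[[[0,0,0.05,0,0,0,0.5],[0,0,0.05,0,0,0,0.2],[0,0,0.05,0,0,0,0.2],[0,0,0.05,0,0,0,0.2],[0,0,0.05,0,0,0,0.2]]])

```text
t: 19.3
eef_pos: [0.549, 0.3827, 0.0051]
ee_rot: [0.467, -3.107, 0.0]
contact_force: [-0.1, 0.1, -0.5]
grip_width: 0.387
```

Call:
carry_out(deltas=[[[0,0,0,0,0,0,0.2],[0,0,0,0,0,0,0.2],[0,0,0,0,0,0,0.2]]])

```text
t: 19.6
eef_pos: [0.549, 0.3827, 0.0051]
ee_rot: [0.467, -3.107, 0.0]
contact_force: [-0.2, -0.1, 0.1]
grip_width: 0.382
```

Call:
carry_out(deltas=[[[0,0,-0.5,0,0,0,0.2],[0,0,-1.5,0,0,0,0.2],[0,0,-2.8,0,0,0,0.2],[0,0,-4,0,0,0,0.2],[0,0,-4,0,0,0,0.2]]])

```text
t: 20.1
eef_pos: [0.5532, 0.3855, 0.1339]
ee_rot: [-0.465, 3.095, 0.009]
contact_force: [0.7, 0.2, 0.1]
grip_width: 0.382
```

```bash
python3 -c "
from h import *
# tray bays; jaw yaw 1.400
p=np.array([.6206,-.0254]);d=np.array([np.cos(.1704),-np.sin(.1704)])*.0485
print(p-d,p+d)
delta([*(p+d),.12],1.4004)"
```

```text
[ 0.57280242 -0.01717554] [ 0.66839758 -0.03362446]
shift [  0.442 -14.483   0.404] turn [0.007 0.012 0.469] q6 -1.3 pos [0.5532 0.3855 0.1339] yaw 1.869 t 20.1 g 0.382
```

Call:
carry_out(deltas=[[[0,-1.3,0,0,0,0.1,0.2],[0,-2.8,0,0,0,0.2,0.2],[0.1,-4.3,0,0,0,0.3,0.2],[0.1,-5.8,0,0,0,0.4,0.2],[0.13,-7.2,0,0,0,0.469,0.2]]])

```text
t: 20.6
eef_pos: [0.6088, 0.1733, 0.1252]
ee_rot: [-0.273, -3.13, 0.0]
contact_force: [0.5, -0.5, -1.4]
grip_width: 0.382
```

```bash
python3 -c "
from h import *
delta([.6684,-.0336,.12],1.4004)"
```

```text
shift [-3.153 -6.446  0.176] turn [-0.    -0.    -0.004] q6 -1.16 pos [0.6088 0.1733 0.1252] yaw 1.397 t 20.6 g 0.382
```

Call:
carry_out(deltas=[[[-0.7,-1.5,0,0,0,0,0.2],[-1.4,-2.9,0,0,0,0,0.2],[-2.1,-4.3,0,0,0,0,0.2],[-2.8,-5.7,0,0,0,0,0.2],[-3.15,-6.4,0,0,0,0,0.2]]])

```text
t: 21.1
eef_pos: [0.6698, -0.0341, 0.1253]
ee_rot: [0.272, 3.129, -0.002]
contact_force: [-0.2, 0.8, -0.3]
grip_width: 0.384
```

Call:
carry_out(deltas=[[[0,0,0,0,0,0,0.2],[0,0,0,0,0,0,0.2],[0,0,0,0,0,0,0.2],[0,0,0,0,0,0,0.2],[0,0,0,0,0,0,0.2]]])

```text
t: 21.6
eef_pos: [0.669, -0.0287, 0.1252]
ee_rot: [-0.265, -3.13, -0.0]
contact_force: [-0.1, 0.1, -0.6]
grip_width: 0.385
```

Run:
```python
from h import *
arm.capture("scene");arm.capture("scene")
cm=arm.camera_model("wrist"); im=arm.capture("wrist"); cv2.imwrite("pics/w5.png",im[:,:,::-1].copy())
delta([.6684,-.0336,.0085],1.4004)
print(proj([[.57280242,-.01717554,.003]],cm=cm))
```

```text
shift [ 2.000e-03 -1.450e-01  3.892e+00] turn [0.    0.    0.001] q6 -1.48 pos [ 0.6692 -0.0293  0.1253] yaw 1.401 t 21.75 g 0.381
[[253.53961358  82.57936856]]
```

View pics/w5.png

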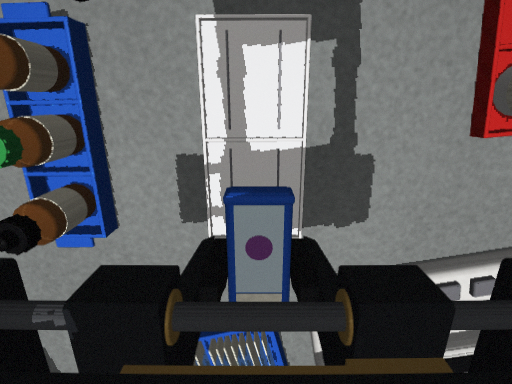

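The mailer is held level and lengthwise, and the near bay is at about (255,78), matching the prediction. All three bottles stand in the rack. Lowering.

Call:
carry_out(deltas=[[[0,-0.13,0.8,0,0,0,0.2],[0,-0.13,1.8,0,0,0,0.2],[0,-0.13,2.8,0,0,0,0.2],[0,-0.13,3.4,0,0,0,0.2],[0,-0.13,3.6,0,0,0,0.2]]])

```text
t: 22.25
eef_pos: [0.6666, -0.0336, 0.0144]
ee_rot: [-0.267, -3.126, -0.0]
contact_force: [-0.5, 0.7, -0.5]
grip_width: 0.383
```

Call:
carry_out(deltas=[[[0,0,0,0,0,0,0.2],[0,0,0.05,0,0,0,0.2],[0,0,0.1,0,0,0,0.2],[0,0,0.15,0,0,0,0.2],[0,0,0.15,0,0,0,0.2]]])

```text
t: 22.75
eef_pos: [0.669, -0.034, 0.0133]
ee_rot: [0.268, 3.129, -0.0]
contact_force: [-0.2, 0.7, -0.1]
grip_width: 0.387
```

Call:
carry_out(deltas=[[[0,0,0,0,0,0,0.2],[0,0,0,0,0,0,0.2],[0,0,0,0,0,0,0.2],[0,0,0,0,0,0,0.2],[0,0,0,0,0,0,0.2]]])

```text
t: 23.25
eef_pos: [0.6686, -0.034, 0.0126]
ee_rot: [-0.268, -3.13, -0.0]
contact_force: [0.5, -0.7, -0.1]
grip_width: 0.383
```

Call:
carry_out(deltas=[[[0,0,0.04,0,0,0,0.2],[0,0,0.08,0,0,0,0.2],[0,0,0.12,0,0,0,0.2],[0,0,0.12,0,0,0,0.2],[0,0,0.12,0,0,0,0.2]]])

```text
t: 23.75
eef_pos: [0.6685, -0.034, 0.0089]
ee_rot: [-0.268, -3.13, -0.0]
contact_force: [-1.0, -0.1, -0.0]
grip_width: 0.386
```

Call:
carry_out(deltas=[[[0,0,0.03,0,0,0,0.2],[0,0,0.05,0,0,0,0.2],[0,0,0.05,0,0,0,0.2],[0,0,0.05,0,0,0,0.2],[0,0,0.05,0,0,0,0.2]]])

```text
t: 24.25
eef_pos: [0.6688, -0.034, 0.0081]
ee_rot: [0.268, 3.13, -0.0]
contact_force: [-2.1, 0.7, 5.0]
grip_width: 0.382
```

Call:
carry_out(deltas=[[[0,0,-0.03,0,0,0,0.4],[0,0,-0.03,0,0,0,0.44],[0,0,-0.03,0,0,0,0.48],[0,0,-0.03,0,0,0,0.48],[0,0,-0.03,0,0,0,0.48]]])

```text
t: 24.75
eef_pos: [0.6685, -0.034, 0.0082]
ee_rot: [-0.268, -3.13, -0.0]
contact_force: [-0.2, 0.3, 0.8]
grip_width: 0.479
```

Call:
carry_out(deltas=[[[0,0,-0.3,0,0,0,0.48],[0,0,-1.2,0,0,0,0.48],[0,0,-2.6,0,0,0,0.6],[0,0,-4,0,0,0,0.7],[0,0,-4.8,0,0,0,0.7]]])

```text
t: 25.25
eef_pos: [0.6707, -0.0341, 0.1576]
ee_rot: [0.267, 3.124, 0.0]
contact_force: [1.0, 0.8, 0.7]
grip_width: 0.698
```

```bash
python3 -c "
from h import *
delta([.3715,-.281,.155],1.5003)
delta([.3715,-.281,.12],1.5003)"
```

```text
shift [ 8.429 -9.804  0.031] turn [ 0.     0.006 -0.1  ] q6 -1.49 pos [ 0.6707 -0.0341  0.1576] yaw 1.4 t 25.25 g 0.698
shift [ 8.436 -9.805  1.198] turn [ 0.     0.006 -0.1  ] q6 -1.49 pos [ 0.6707 -0.0341  0.1576] yaw 1.4 t 25.25 g 0.698
```

Call:
carry_out(deltas=[[[1,-1.1,0,0,0,-0.02,0.7],[2,-2.3,0,0,0,-0.05,0.7],[3,-3.5,0,0,0,-0.08,0.7],[4,-4.7,0,0,0,-0.1,0.7],[5,-5.9,0,0,0,-0.1,0.7]]])

```text
t: 25.75
eef_pos: [0.4895, -0.1838, 0.1534]
ee_rot: [0.109, 3.138, -0.001]
contact_force: [-0.1, -0.3, -0.0]
grip_width: 0.7
```

```bash
python3 -c "
from h import *
delta([.3715,-.281,.12],1.5003)"
```

```text
shift [ 3.698 -3.504  1.109] turn [-0.001  0.001  0.001] q6 -1.91 pos [ 0.4895 -0.1838  0.1534] yaw 1.501 t 25.75 g 0.7
```

Call:
carry_out(deltas=[[[1.1,-1.1,0,0,0,0,0.7],[2.2,-2.1,0.3,0,0,0,0.7],[3.2,-3.1,0.8,0,0,0,0.7],[3.7,-3.5,1.1,0,0,0,0.7],[3.7,-3.5,1.1,0,0,0,0.7]]])

```text
t: 26.25
eef_pos: [0.3699, -0.2803, 0.1187]
ee_rot: [-0.117, -3.137, -0.002]
contact_force: [0.1, 0.4, -0.1]
grip_width: 0.701
```

Call:
carry_out(deltas=[[[0,0,0,0,0,0,0.7],[0,0,0,0,0,0,0.7],[0,0,0,0,0,0,0.7],[0,0,0,0,0,0,0.7],[0,0,0,0,0,0,0.7]]])

```text
t: 26.75
eef_pos: [0.3732, -0.2795, 0.1197]
ee_rot: [0.109, 3.139, -0.0]
contact_force: [-0.1, -0.4, -0.5]
grip_width: 0.698
```

```bash
python3 -c "
from mw import *
look('mailer_green_center',.3715,-.281,-.0705,'w6')"
```

```text
net 0.66 [ 368.5 -280.3] [34.9 83.7] 86.8
net 0.56 [ 403.5 -364.1] [53.8 28.3] 56.0
shift [ 0.04  -0.049  3.316] turn [0. 0. 0.] q6 -2.2 pos [ 0.3728 -0.2796  0.1195] yaw 1.501 t 26.9 g 0.697
```

View pics/w6.png

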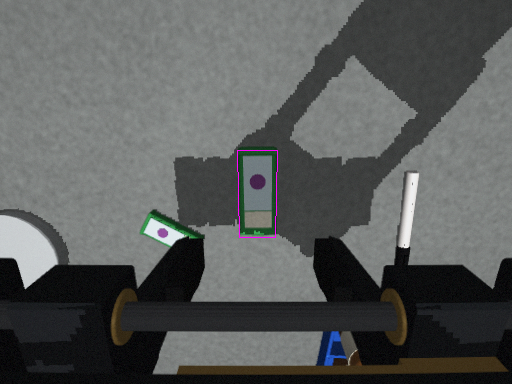

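The expected outline matches the larger green mailer at (257,193). The small one at (168,231) stays put, clear of the fingers.

Call:
carry_out(deltas=[[[0.14,-0.04,1.0,0,0,0,0.62],[0.14,-0.04,2.2,0,0,0,0.62],[0.14,-0.04,3.2,0,0,0,0.62],[0.14,-0.04,3.5,0,0,0,0.62],[0.14,-0.04,3.6,0,0,0,0.62]]])

```text
t: 27.4
eef_pos: [0.3675, -0.28, 0.0104]
ee_rot: [-0.111, -3.137, -0.003]
contact_force: [0.2, -0.4, 0.2]
grip_width: 0.622
```

Call:
carry_out(deltas=[[[0,0,0.05,0,0,0,0.62],[0,0,0.1,0,0,0,0.62],[0,0,0.15,0,0,0,0.62],[0,0,0.15,0,0,0,0.62],[0,0,0.15,0,0,0,0.62]]])

```text
t: 27.9
eef_pos: [0.3687, -0.281, 0.0075]
ee_rot: [0.111, 3.139, -0.001]
contact_force: [0.3, -0.5, -0.0]
grip_width: 0.619
```

Call:
carry_out(deltas=[[[0,0,0.03,0,0,0,0.62],[0,0,0.06,0,0,0,0.62],[0,0,0.06,0,0,0,0.62],[0,0,0.06,0,0,0,0.62]]])

```text
t: 28.3
eef_pos: [0.3682, -0.2806, 0.0051]
ee_rot: [-0.111, -3.139, -0.0]
contact_force: [0.0, 0.5, -0.5]
grip_width: 0.622
```

Call:
carry_out(deltas=[[[0,0,0,0,0,0,0.4],[0,0,0,0,0,0,0.2],[0,0,0,0,0,0,0.2],[0,0,0,0,0,0,0.2],[0,0,0,0,0,0,0.2]]])

```text
t: 28.8
eef_pos: [0.3683, -0.2807, 0.0052]
ee_rot: [0.111, 3.14, -0.0]
contact_force: [-0.4, 0.3, -0.8]
grip_width: 0.388
```

Call:
carry_out(deltas=[[[0,0,0,0,0,0,0.2],[0,0,0,0,0,0,0.2]]])

```text
t: 29.0
eef_pos: [0.3683, -0.2807, 0.0052]
ee_rot: [0.111, 3.14, -0.0]
contact_force: [0.4, -0.5, -0.7]
grip_width: 0.384
```

Call:
carry_out(deltas=[[[0,0,-0.5,0,0,0,0.2],[0,0,-1.5,0,0,0,0.2],[0,0,-2.8,0,0,0,0.2],[0,0,-4,0,0,0,0.2],[0,0,-4.5,0,0,0,0.2]]])

```text
t: 29.5
eef_pos: [0.37, -0.2821, 0.144]
ee_rot: [0.111, 3.135, -0.006]
contact_force: [-0.3, 0.4, -0.1]
grip_width: 0.389
```

```bash
python3 -c "
from h import *
delta([.5728,-.0172,.14],1.4004)"
```

```text
shift [-6.119  9.287  0.131] turn [-0.003  0.005  0.1  ] q6 -2.21 pos [ 0.37   -0.2821  0.144 ] yaw 1.5 t 29.5 g 0.389
```

Call:
carry_out(deltas=[[[-0.8,1.2,0,0,0,0.03,0.2],[-1.6,2.4,0,0,0,0.06,0.2],[-2.5,3.7,0,0,0,0.1,0.2],[-3.3,5,0,0,0,0.1,0.2],[-4.1,6.2,0,0,0,0.1,0.2]]])

```text
t: 30.0
eef_pos: [0.5048, -0.1021, 0.1401]
ee_rot: [0.268, 3.13, -0.0]
contact_force: [0.4, -0.9, -0.4]
grip_width: 0.38
```

```bash
python3 -c "
from h import *
delta([.5728,-.0172,.1],1.4004)"
```

```text
shift [-1.753  3.173  1.338] turn [-0.  0. -0.] q6 -1.65 pos [ 0.5048 -0.1021  0.1401] yaw 1.4 t 30.0 g 0.38
```

Call:
carry_out(deltas=[[[-0.7,1.2,0,0,0,0,0.2],[-1.4,2.4,0.2,0,0,0,0.2],[-1.75,3.1,0.7,0,0,0,0.2],[-1.75,3.15,1.2,0,0,0,0.2],[-1.75,3.15,1.34,0,0,0,0.2]]])

```text
t: 30.5
eef_pos: [0.5698, -0.0193, 0.0973]
ee_rot: [-0.265, -3.125, 0.001]
contact_force: [0.1, -0.7, -0.6]
grip_width: 0.381
```

Call:
carry_out(deltas=[[[0,0,0,0,0,0,0.2],[0,0,0,0,0,0,0.2],[0,0,0,0,0,0,0.2],[0,0,0,0,0,0,0.2],[0,0,0,0,0,0,0.2]]])

```text
t: 31.0
eef_pos: [0.5722, -0.0202, 0.1007]
ee_rot: [0.269, 3.129, -0.0]
contact_force: [-0.5, 0.3, -1.5]
grip_width: 0.381
```

Run:
```python
from h import *
arm.capture("scene");arm.capture("scene"); delta([.5728,-.0172,.0085],1.4004)
im=arm.capture("scene"); cv2.imwrite("pics/s7.png",cv2.resize(im[150:290,180:340],(800,600))[:,:,::-1].copy())
```

```text
shift [-0.004  0.094  3.063] turn [ 0.     0.001 -0.001] q6 -1.48 pos [ 0.5721 -0.0199  0.1004] yaw 1.4 t 31.1 g 0.384
```

View pics/s7.png

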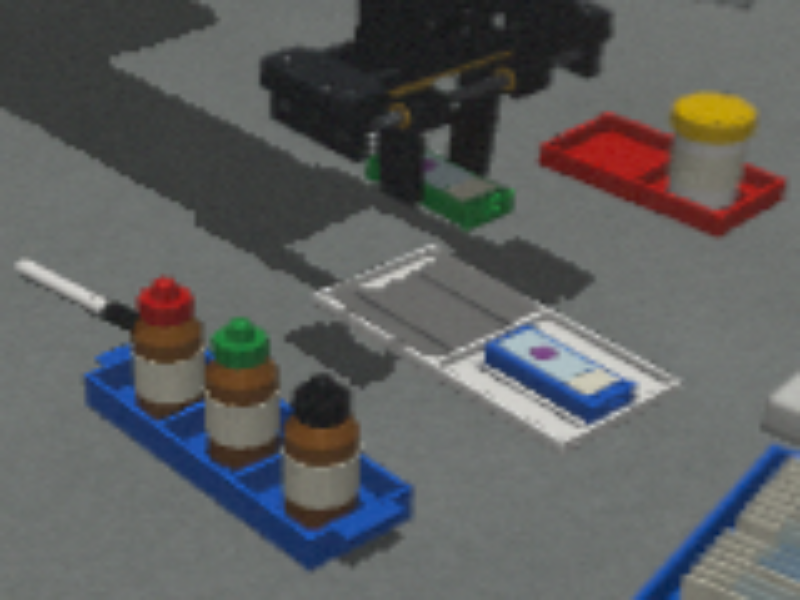

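All three bottles stand in the rack, the blue mailer lies in the far bay at (560,370), and the green mailer hangs over the near bay.

Call:
carry_out(deltas=[[[0,0.09,0.7,0,0,0,0.2],[0,0.09,1.5,0,0,0,0.2],[0,0.09,2.3,0,0,0,0.2],[0,0.09,2.7,0,0,0,0.2],[0,0.09,2.85,0,0,0,0.2]]])

```text
t: 31.65
eef_pos: [0.5712, -0.0169, 0.013]
ee_rot: [-0.268, -3.127, 0.0]
contact_force: [-0.2, 0.6, -0.3]
grip_width: 0.385
```

Call:
carry_out(deltas=[[[0,0,0,0,0,0,0.2],[0,0,0,0,0,0,0.2],[0,0,0.04,0,0,0,0.2],[0,0,0.07,0,0,0,0.2],[0,0,0.07,0,0,0,0.2]]])

```text
t: 32.15
eef_pos: [0.5727, -0.017, 0.0129]
ee_rot: [0.268, 3.129, 0.0]
contact_force: [-0.2, -0.1, 0.0]
grip_width: 0.39
```

Call:
carry_out(deltas=[[[0,0,0.03,0,0,0,0.2],[0,0,0.06,0,0,0,0.2],[0,0,0.06,0,0,0,0.2],[0,0,0.06,0,0,0,0.2],[0,0,0.06,0,0,0,0.2]]])

```text
t: 32.65
eef_pos: [0.5724, -0.017, 0.0105]
ee_rot: [-0.268, -3.13, 0.0]
contact_force: [-0.3, -0.1, -1.3]
grip_width: 0.382
```

Call:
carry_out(deltas=[[[0,0,0.02,0,0,0,0.2],[0,0,0.04,0,0,0,0.2],[0,0,0.06,0,0,0,0.2],[0,0,0.06,0,0,0,0.2],[0,0,0.06,0,0,0,0.2]]])

```text
t: 33.15
eef_pos: [0.5724, -0.017, 0.0087]
ee_rot: [-0.268, -3.13, 0.0]
contact_force: [-0.3, -0.2, -1.0]
grip_width: 0.376
```

Call:
carry_out(deltas=[[[0,0,0.02,0,0,0,0.2],[0,0,0.04,0,0,0,0.2],[0,0,0.05,0,0,0,0.2],[0,0,0.05,0,0,0,0.2],[0,0,0.05,0,0,0,0.2]]])

```text
t: 33.65
eef_pos: [0.5725, -0.017, 0.0082]
ee_rot: [0.268, 3.13, -0.0]
contact_force: [-3.1, 0.2, 6.7]
grip_width: 0.382
```

Contact. Releasing and going on to the orange pot, using the carrier's jaw yaw (−0.076+π/2 = 1.495).

Call:
carry_out(deltas=[[[0,0,-0.03,0,0,0,0.4],[0,0,-0.03,0,0,0,0.44],[0,0,-0.03,0,0,0,0.48],[0,0,-0.03,0,0,0,0.48],[0,0,-0.03,0,0,0,0.48]]])

```text
t: 34.15
eef_pos: [0.5723, -0.017, 0.008]
ee_rot: [-0.268, -3.13, 0.0]
contact_force: [-0.2, -0.4, -0.2]
grip_width: 0.482
```

Call:
carry_out(deltas=[[[0,0,-0.3,0,0,0,0.48],[0,0,-1.2,0,0,0,0.48],[0,0,-2.6,0,0,0,0.7],[0,0,-4,0,0,0,0.9],[0,0,-4.8,0,0,0,0.9]]])

```text
t: 34.65
eef_pos: [0.5743, -0.0171, 0.1568]
ee_rot: [0.267, 3.125, 0.0]
contact_force: [0.3, 0.1, 0.2]
grip_width: 0.729
```

```bash
python3 -c "
from h import *
delta([.3575,.2777,.13],1.495)"
```

```text
shift [8.797 8.456 0.85 ] turn [ 0.     0.006 -0.095] q6 -1.47 pos [ 0.5743 -0.0171  0.1568] yaw 1.4 t 34.65 g 0.729
```

Call:
carry_out(deltas=[[[1,1,0,0,0,-0.02,0.9],[2.1,2,0,0,0,-0.05,0.9],[3.2,3.1,0,0,0,-0.08,0.9],[4.3,4.2,0,0,0,-0.095,0.9],[5.4,5.2,0,0,0,-0.095,0.9]]])

```text
t: 35.15
eef_pos: [0.4383, 0.1656, 0.153]
ee_rot: [0.119, 3.138, 0.001]
contact_force: [0.7, 0.9, 0.4]
grip_width: 0.901
```

```bash
python3 -c "
from h import *
delta([.3575,.2777,.13],1.495)"
```

```text
shift [2.969 3.522 0.766] turn [ 0.001  0.001 -0.   ] q6 -1.19 pos [0.4383 0.1656 0.153 ] yaw 1.495 t 35.15 g 0.901
```

Call:
carry_out(deltas=[[[0.9,1.1,0,0,0,0,0.9],[1.8,2.1,0.3,0,0,0,0.9],[2.6,3.1,0.6,0,0,0,0.9],[2.96,3.5,0.77,0,0,0,0.9],[2.96,3.5,0.77,0,0,0,0.9]]])

```text
t: 35.65
eef_pos: [0.3569, 0.2768, 0.1289]
ee_rot: [-0.113, -3.139, 0.001]
contact_force: [0.7, -0.4, 0.1]
grip_width: 0.903
```

Call:
carry_out(deltas=[[[0,0,0,0,0,0,0.9],[0,0,0,0,0,0,0.9],[0,0,0,0,0,0,0.9],[0,0,0,0,0,0,0.9],[0,0,0,0,0,0,0.9]]])

```text
t: 36.15
eef_pos: [0.3592, 0.2753, 0.1292]
ee_rot: [0.121, 3.139, 0.0]
contact_force: [0.3, 0.0, 0.6]
grip_width: 0.897
```

Run:
```python
from h import *
arm.capture("scene");arm.capture("scene"); cm=arm.camera_model("wrist"); im=arm.capture("wrist").copy()
delta([.3575,.2777,.045],1.495)
a=np.linspace(0,6.28,40)
for r,z in((.0255,.074),(.022,0)):
    cv2.polylines(im,[np.round(proj(np.c_[.3575+r*np.cos(a),.2777+r*np.sin(a),a*0+z],cm=cm)).astype(np.int32)],True,(255,0,255),1)
cv2.imwrite("pics/w8.png",im[:,:,::-1].copy())
```

```text
shift [0.051 0.072 2.803] turn [-0.    -0.    -0.001] q6 -0.89 pos [0.3589 0.2754 0.1291] yaw 1.494 t 36.3 g 0.9
```

View pics/w8.png

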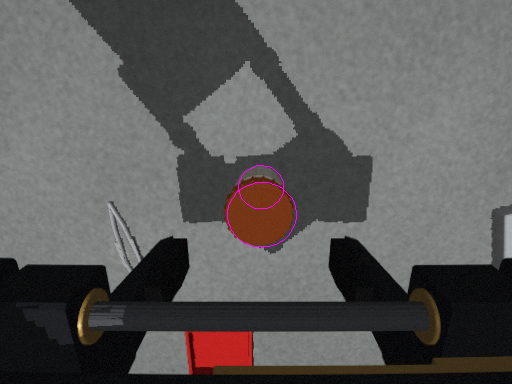

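The orange lid at (261,212) matches the drawn outline within about 4 px and is centred between the fingers.

Call:
carry_out(deltas=[[[0.08,0.05,0.8,0,0,0,0.9],[0.08,0.05,1.7,0,0,0,0.9],[0.08,0.05,2.4,0,0,0,0.9],[0.08,0.05,2.74,0,0,0,0.9],[0.08,0.05,2.74,0,0,0,0.9]]])

```text
t: 36.8
eef_pos: [0.3552, 0.2765, 0.0455]
ee_rot: [-0.119, -3.137, 0.003]
contact_force: [-0.2, -0.1, -0.6]
grip_width: 0.899
```

Call:
carry_out(deltas=[[[0,0,0,0,0,0,0.7],[0,0,0,0,0,0,0.4],[0,0,0,0,0,0,0.4],[0,0,0,0,0,0,0.4],[0,0,0,0,0,0,0.4]]])

```text
t: 37.3
eef_pos: [0.3571, 0.2778, 0.0477]
ee_rot: [0.119, 3.138, 0.001]
contact_force: [0.2, -0.5, 3.2]
grip_width: 0.569
```

Call:
carry_out(deltas=[[[0,0,0,0,0,0,0.4],[0,0,0,0,0,0,0.4],[0,0,0,0,0,0,0.4]]])

```text
t: 37.6
eef_pos: [0.3571, 0.2778, 0.0477]
ee_rot: [0.119, 3.138, 0.001]
contact_force: [-0.4, -1.9, 6.2]
grip_width: 0.572
```

Call:
carry_out(deltas=[[[0,0,-0.4,0,0,0,0.4],[0,0,-1.4,0,0,0,0.4],[0,0,-2.6,0,0,0,0.4],[0,0,-3.5,0,0,0,0.4],[0,0,-3.5,0,0,0,0.4]]])

```text
t: 38.1
eef_pos: [0.3589, 0.2792, 0.1564]
ee_rot: [0.119, 3.133, 0.008]
contact_force: [0.2, 0.4, -1.2]
grip_width: 0.57
```

```bash
python3 -c "
from h import *
p=[.5822-.035*np.cos(.0759),.2154+.035*np.sin(.0759)];print(p)
delta([*p,.15],1.495)"
```

```text
[np.float64(0.5473007657866837), np.float64(0.21805395013594744)]
shift [-6.415 -1.557  0.247] turn [0.005 0.006 0.   ] q6 -0.89 pos [0.3589 0.2792 0.1564] yaw 1.495 t 38.1 g 0.57
```

Call:
carry_out(deltas=[[[-1,-0.2,0,0,0,0,0.4],[-2.3,-0.5,0,0,0,0,0.4],[-3.7,-0.8,0,0,0,0,0.4],[-5.1,-1.1,0,0,0,0,0.4],[-6.5,-1.5,0,0,0,0,0.4]]])

```text
t: 38.6
eef_pos: [0.5477, 0.2169, 0.15]
ee_rot: [-0.119, -3.137, 0.001]
contact_force: [0.0, 0.9, -0.0]
grip_width: 0.57
```

Call:
carry_out(deltas=[[[0,0,0,0,0,0,0.4],[0,0,0,0,0,0,0.4],[0,0,0,0,0,0,0.4],[0,0,0,0,0,0,0.4],[0,0,0,0,0,0,0.4]]])

```text
t: 39.1
eef_pos: [0.5463, 0.2182, 0.1518]
ee_rot: [-0.117, -3.139, 0.0]
contact_force: [-0.3, -0.2, -0.7]
grip_width: 0.573
```

Run:
```python
from h import *
arm.capture("scene"); cm=arm.camera_model("wrist"); im=arm.capture("wrist").copy()
delta([.5473,.2181,.052],1.495)
cv2.imwrite("pics/w9.png",im[:,:,::-1].copy())
```

```text
shift [-1.700e-02 -1.000e-03  3.336e+00] turn [0.    0.    0.001] q6 -1.16 pos [0.5468 0.2182 0.1521] yaw 1.496 t 39.2 g 0.57
```

View pics/w9.png

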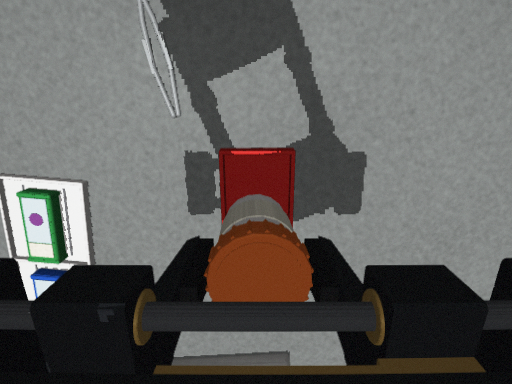

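The pot hangs straight over the free carrier pocket, which is centred at about column 257.

Call:
carry_out(deltas=[[[-0.02,0,0.7,0,0,0,0.4],[-0.02,0,1.6,0,0,0,0.4],[-0.02,0,2.5,0,0,0,0.4],[-0.02,0,3,0,0,0,0.4],[-0.02,0,3.15,0,0,0,0.4]]])

```text
t: 39.7
eef_pos: [0.5463, 0.2173, 0.0554]
ee_rot: [-0.118, -3.136, 0.002]
contact_force: [-0.1, -0.1, -1.0]
grip_width: 0.568
```

Call:
carry_out(deltas=[[[0,0,0,0,0,0,0.4],[0,0,0,0,0,0,0.4],[0,0,0,0,0,0,0.4],[0,0,0.04,0,0,0,0.4],[0,0,0.07,0,0,0,0.4]]])

```text
t: 40.2
eef_pos: [0.5486, 0.2179, 0.056]
ee_rot: [0.119, 3.138, 0.001]
contact_force: [0.2, -1.1, -0.1]
grip_width: 0.571
```

Call:
carry_out(deltas=[[[0,0,0.03,0,0,0,0.4],[0,0,0.06,0,0,0,0.4],[0,0,0.06,0,0,0,0.4],[0,0,0.06,0,0,0,0.4],[0,0,0.06,0,0,0,0.4]]])

```text
t: 40.7
eef_pos: [0.548, 0.2177, 0.0534]
ee_rot: [-0.119, -3.139, 0.0]
contact_force: [-0.1, 0.7, -0.8]
grip_width: 0.573
```

Call:
carry_out(deltas=[[[0,0,0.02,0,0,0,0.4],[0,0,0.04,0,0,0,0.4],[0,0,0.05,0,0,0,0.4],[0,0,0.05,0,0,0,0.4],[0,0,0.05,0,0,0,0.4]]])

```text
t: 41.2
eef_pos: [0.548, 0.2177, 0.052]
ee_rot: [-0.119, -3.139, -0.0]
contact_force: [-0.4, -0.6, -0.2]
grip_width: 0.574
```

Call:
carry_out(deltas=[[[0,0,0.02,0,0,0,0.4],[0,0,0.04,0,0,0,0.4],[0,0,0.04,0,0,0,0.4],[0,0,0.04,0,0,0,0.4]]])

```text
t: 41.6
eef_pos: [0.5488, 0.2177, 0.0517]
ee_rot: [0.119, 3.138, 0.0]
contact_force: [-0.9, -1.5, 4.4]
grip_width: 0.571
```

Call:
carry_out(deltas=[[[0,0,-0.02,0,0,0,0.59],[0,0,-0.02,0,0,0,0.65],[0,0,-0.02,0,0,0,0.72],[0,0,-0.02,0,0,0,0.72],[0,0,-0.02,0,0,0,0.72]]])

```text
t: 42.1
eef_pos: [0.5478, 0.2177, 0.0511]
ee_rot: [-0.119, -3.139, 0.0]
contact_force: [0.3, 0.5, -0.6]
grip_width: 0.723
```

Call:
carry_out(deltas=[[[0,0,-0.3,0,0,0,0.72],[0,0,-1.2,0,0,0,0.72],[0,0,-2.6,0,0,0,0.72],[0,0,-4,0,0,0,0.72],[0,0,-5,0,0,0,0.72]]])

```text
t: 42.6
eef_pos: [0.549, 0.218, 0.2053]
ee_rot: [0.119, 3.136, 0.002]
contact_force: [-0.2, 0.3, -0.1]
grip_width: 0.721
```

Call:
carry_out(deltas=[[[1,1,0,0,0,0,0.72],[2,2.2,0,0,0,0,0.72],[3,3.4,0,0,0,0,0.72],[4,4.6,0,0,0,0,0.72],[5,5.8,0,0,0,0,0.72]]])

```text
t: 43.1
eef_pos: [0.4105, 0.4039, 0.2024]
ee_rot: [0.12, 3.138, 0.001]
contact_force: [0.4, 0.4, -0.4]
grip_width: 0.717
```

Run:
```python
from h import *
import fit
a=arm.capture("top"); b=arm.capture("scene"); np.save("top.npy",a)
x=cv2.resize(a[100:260,110:360],(750,480)); cv2.imwrite("pics/f.png",x[:,:,::-1].copy())
cv2.imwrite("pics/g.png",cv2.resize(b[130:290,180:360],(675,600))[:,:,::-1].copy())
print(arm.state()["eef_pos"])
fit.im=a; fit.hsv=cv2.cvtColor(a,cv2.COLOR_RGB2HSV); from fit import *
fit("mailblue",colour((100,90,50),(130,255,255),(271,138),25),lambda p:[box(p,.082,.034,.003,.019)],[.668,-.034,-.17])
fit("mailgreen",colour((40,90,50),(85,255,255),(260,170),25),lambda p:[box(p,.082,.034,.003,.019)],[.573,-.017,-.17])
fit("orange",colour((5,150,80),(18,255,255),(172,177),20),lambda p:[cyl(p,.0255,.062,.078)],[.547,.218])
fit("red",colour((0,150,60),(8,255,255),(330,185),14),lambda p:[cyl(p,.0125,.074,.088)],[.5315,-.185])
```

```text
[0.40842242 0.40660622 0.20228073]
mailblue [ 0.6715 -0.0333 -0.1488] IoU 0.929 px 400
mailgreen [ 0.5763 -0.0169 -0.1609] IoU 0.939 px 389
orange [0.5507 0.2173] IoU 0.837 px 383
red [ 0.533  -0.1861] IoU 0.874 px 84
```

View pics/f.png

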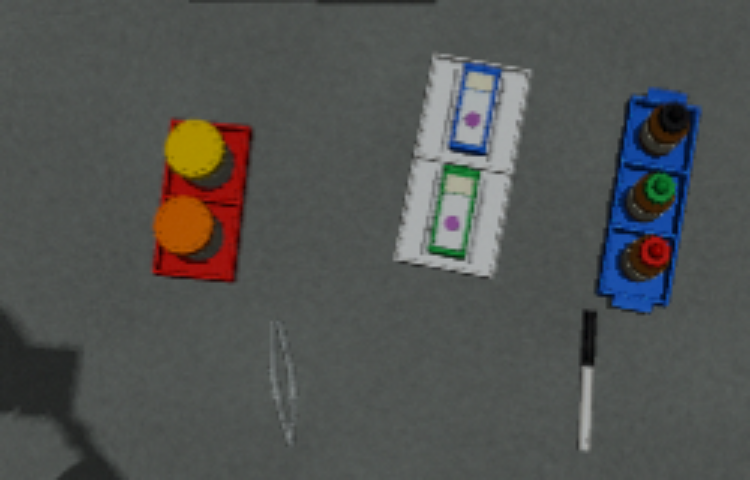

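View pics/g.png

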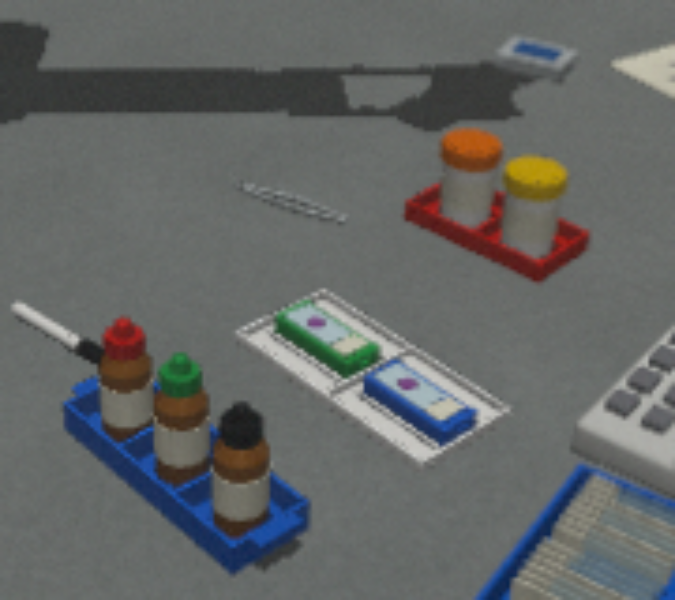

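Everything is in place: three bottles upright in the rack, both mailers flat inside their bays, and both pots upright in the carrier. Handing in.

Call:
carry_out(deltas=[[[0,0,0,0,0,0,0.72],[0,0,0,0,0,0,0.72],[0,0,0,0,0,0,0.72],[0,0,0,0,0,0,0.72],[0,0,0,0,0,0,0.72]]])

```text
t: 43.7
eef_pos: [0.4123, 0.4017, 0.2014]
ee_rot: [-0.122, -3.139, 0.0]
contact_force: [-0.4, -1.0, 0.4]
grip_width: 0.721
```

```bash
python3 -c "
from plant import arm
print(arm.job_done())"
```

```text
the job is handed in; nothing more can be done
None
```

The job is done and handed in at about 44 s of the 138 s allowed. I worked in the order asked:
- **Bottles:** red went into the rack's near pocket and black into its far pocket.
- **Mailers:** blue went into the tray's far bay and the larger green one into its near bay.
- **Pot:** the orange-lidded pot went into the carrier's free pocket.

Each piece was lowered until it touched, at 4 to 13 N, and then released. No force reading came near the limits.

**Last checks:** the final top and scene pictures show all three bottles and both pots upright in their pockets, and both mailers flat and lengthwise, one per bay. The green-capped bottle and the yellow-lidded pot look unmoved.

**Small disagreement:** fitted to the top picture, the mailers and the pot sit 3 to 3.5 mm farther out in x than my target. That is within the 6 mm end clearance of the bays, and the pictures show everything inside the walls. I did not fit the black bottle's final position; I judged it from the pictures only.

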